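# Put the nested lid pair on the sugar tin and lift the outer lid off alone

## Task

Close the open green sugar tin with its nested pair of lids: pick the pair up by the dark wooden knob of the inner lid, so that the outer lid rides along on it, and lower it gently until the inner lid sits fully home in the tin's mouth before you let go of the knob. Then take the green outer lid by its steel collar and lift it off alone, straight and level, without touching the inner lid, which stays seated undisturbed, so that I can check the seal. Finish while still holding the outer lid up, level and still, at least three centimetres clear above the top of the knob (do not put it down or let go), and leave the tin standing in its place and the other things on the worktop alone.

Things in the scene. Friction and masses are not known exactly. Their poses are not given: they have to be found in the camera images.
- tin_mouth (a point): Centre of the mouth of the open green enamel sugar tin, in the plane of its rim, 75 mm above the worktop. The tin is round, 110 mm outside, 102 mm bore; white sugar cubes lie low inside. z up along its axis.
- knob (a point): Grip point on the axis of the inner lid's dark wooden knob: an upright cylinder 22 mm across, its top 10 mm above this point. It stands 30 mm out of the outer lid's steel collar, whose top edge is 20 mm below this point while the lids are nested. With the inner lid home in the tin this point is 58 mm above the tin's rim. z is the knob's axis, up.
- collar (a point): Grip point on the axis of the outer lid's steel collar: an upright tube 56 mm outside, 44 mm inside, from 20 mm below this point (the lid's flat top plate) to 10 mm above it. The knob stands through it, 11 mm clear all round, its top 40 mm above this point while nested (this point is then 30 mm below the knob's grip point). z up along its axis.
- tin: The green sugar tin, loose, about 0.75 kg, 75 mm high; origin at the centre of its underside, z up.
- inner_lid: Inner lid, pale wood, loose, about 0.14 kg; origin under its plug, 74 mm below the knob's grip point. Plug 94 mm across, 16 mm deep, its lowest 6 mm tapered to 84 mm; above it a flange 108 mm across, 4 mm thick, that rests on the tin's rim. At the start the plug stands on a cork trivet (140 mm across, 8 mm thick). z up.
- outer_lid: Green outer lid, about 0.14 kg, lying loosely (no catch) on the inner lid's flange; origin on its axis, 44 mm below the collar's grip point. Top plate 122 mm across, 4 mm thick, underside 24 mm below the collar's grip point; skirt 116 mm inside, down to 38 mm below the collar's grip point, hanging outside the tin's rim. z up.
- kitchen_timer: Bystander: red and cream kitchen timer, 63 mm across and high, loose; origin under its centre.
- garlic: Bystander: garlic bulb, 60 mm across and high, loose; origin under its centre.
- mug: Bystander: blue and white mug, 80 mm across, 117 mm over the handle, 102 mm high, loose; origin under its centre.
- tomato: Bystander: red tomato, 65 mm across and high, loose; origin under its centre.
- ramekin: Bystander: small cream bowl, 95 mm across, 45 mm high, loose; origin under its centre.
Things that resemble listed ones, but are neither listed nor needed, are in the scene too. What is shaped like the inner_lid but orange, red or turquoise is not meant.

How it is judged (in metres and radians):
On the way, in this order (a step that is already met when the one before it is completed fails the run):
1. the nested lids are carried up together, held by the inner lid's knob, the outer lid lying on the inner one (height (world z) of knob above 0.145 m and contact force between the fingers and inner_lid above 0.5 N and z of collar in the frame of knob between -0.036 and -0.024 m and horizontal distance between collar and knob below 0.015 m), for 0.1 s.
2. the inner lid sits home in the tin's mouth (within 4.5 mm of height, 9 mm of centre) with the outer lid nested on it, while the knob is still held (z of knob in the frame of tin_mouth between 0.0535 and 0.0625 m and horizontal distance between knob and tin_mouth below 0.009 m and angle between the z axis of knob and the z axis of tin_mouth, either way round below 0.06 rad and z of collar in the frame of knob between -0.036 and -0.024 m and horizontal distance between collar and knob below 0.015 m and contact force between the fingers and inner_lid above 0.5 N), for 0.1 s.
3. the knob is let go, with both lids nested on the tin (z of knob in the frame of tin_mouth between 0.0535 and 0.0625 m and horizontal distance between knob and tin_mouth below 0.009 m and angle between the z axis of knob and the z axis of tin_mouth, either way round below 0.06 rad and z of collar in the frame of knob between -0.036 and -0.024 m and horizontal distance between collar and knob below 0.015 m and contact force between the fingers and inner_lid below 0.05 N), for 0.2 s.
At the end, for the whole second after the job is handed in: Inner lid home in the tin (4.5 mm height, 9 mm centre), untouched; tin within 40 mm of its start; outer lid held by the fingers alone, still, tilt under 0.2 rad, its skirt at least 20 mm above the knob, touching neither tin nor inner lid; other things within 30 mm of their starts (z of knob in the frame of tin_mouth between 0.0535 and 0.0625 m and horizontal distance between knob and tin_mouth below 0.009 m and angle between the z axis of knob and the z axis of tin_mouth, either way round below 0.06 rad and angle between tin's own z axis and vertical below 0.05 rad and height (world z) of tin below 0.006 m and distance of tin from where it was at the start of the episode below 0.04 m and z of collar in the frame of knob above 0.068 m and contact force between the fingers and outer_lid above 1 N and contact force between each of outer_lid, the arm, the fingers and inner_lid below 0.05 N and contact force between outer_lid and tin below 0.05 N and angle between outer_lid's own z axis and vertical below 0.2 rad and linear speed of outer_lid below 0.03 m/s and linear speed of inner_lid below 0.02 m/s and distance of each of kitchen_timer, garlic, mug, tomato, ramekin from where it was at the start of the episode below 0.03 m); the arm keeps its last pose, push and grip.
It fails at once if the outer lid comes off the inner lid while the inner lid is not seated in the tin (z of collar in the frame of knob above -0.015 m and not (z of knob in the frame of tin_mouth between 0.0535 and 0.0625 m and horizontal distance between knob and tin_mouth below 0.009 m and angle between the z axis of knob and the z axis of tin_mouth, either way round below 0.06 rad)).
It fails at once if the robot touches the inner lid while the outer lid is coming off or off (z of collar in the frame of knob above -0.015 m and contact force between any of the fingers, the arm and inner_lid above 1 N).
It fails at once if the lids are slammed or pressed onto the tin with more than 40 N (contact force between any of inner_lid, outer_lid and tin above 40 N).
It fails at once if the tin is pushed more than 40 mm or tipped 0.2 rad, or the outer lid is tipped 0.35 rad (angle between outer_lid's own z axis and vertical above 0.35 rad or distance of tin from where it was at the start of the episode above 0.04 m or angle between tin's own z axis and vertical above 0.2 rad).
It fails at once if a bystander is pushed more than 30 mm (distance of any of kitchen_timer, garlic, mug, tomato, ramekin from where it was at the start of the episode above 0.03 m).
It also fails if it takes over 51 s, if anything falls off the work surface, if the arm or the gripper's body presses on something with over 40 N, if the wrist force passes 120 N, or if a joint passes its speed limit or range.

## Robot

A 6-joint arm with a two-finger parallel gripper is mounted at the origin on a cart in front of the work surface, level with it; the furniture and walls round the work are solid. World frame = base frame: x ahead of the robot, y to its left, z up, the work surface at z = 0. Lengths are in m, angles in degrees, forces in N, time in s.
With the tool pointing down it reaches from about 0.3 to 0.875 m from the base axis. Payload 4.2 kg.
Tool frame: the origin (TCP) lies midway between the tips of the shut fingers; the grasp point (between the pads) lies 19 mm behind it; z points along the fingers, y is the line along which they close (so a half turn about z gives the same grasp; the last joint's range is limited). The gripper opens to 85 mm and grips with 20 to 120 N. Pads are 22 mm wide; open, the fingers measure 114 mm over their backs; the gripper's body (76 mm by 85 mm) begins 54 mm behind the grasp point. The pads swing forward as they close: fully open they stand 13 mm farther back than shut.
Start: joints at [-1.146, 18.312, 89.639, -0, 72.044, -1.146], TCP at [0.575, 0, 0.231] pointing down, gripper open.
Joint ranges: [-177.97, 177.97], [-48.28, 115.42], [12.27, 149.76], [-77.06, 257.06], [2.81, 150.46], [-146.56, 146.56]. Speed limits (degrees/s): [147.25, 147.25, 180, 180, 180, 180].

## Interface

Orientations are given as [roll, pitch, yaw] about the fixed x, y, z axes, in that order (R = Rz(yaw) Ry(pitch) Rx(roll)).
In Python, from bench import status, vision, env, nets gives the robot as it stands. The module is installed in compiled form; this text tells all that it offers.
- The arm moves only by the tool drive_tool, never from a script. Its argument "targets" is a list of rows, each a list of 2 entries, a list of its own where there are three numbers: the shift along the tool's x, y, z in units of 0.1 m (1.0 is 0.1 m), then the turn about the tool's z in units of 90 degrees (1.0 is 90 degrees). In form: [[[tx, ty, tz], spin], ...]. A call has 1 to 12 rows; each row shifts and turns the commanded pose from where the row before left it, along the tool's axes as they then stand; what a row does not reach is not made up. A row lasts 1/8 s, in which the tool goes at most 62.5 mm and 10.7 degrees, less where a joint would pass 70% of its speed; a pose out of reach is approached as far as the arm can. A call with a number of a shift or a turn outside -1 to 1 is refused whole. A call with a gripper value outside its range is refused whole. "jaw" is the closure, from 0 (fully open) to 1 (shut), set as the call begins (left out, the last holds). The fingers move at their own pace and stop on an object; "grip_force" is the grip in N (left out, the last holds). Time passes only in rows, so rows that do not move let the fingers close. It gives the time, the measured TCP pose, the force, the opening and the grip force at its end, in the units of the state.
- status.get_state(): the state, without advancing time (a new reading comes with each control period).
- vision.capture(name): name is "scene" or "side" or "wrist"; returns a dict with "img" (400x640x3 uint8, red, green, blue), "K" (3x3 intrinsics, pixels), "T" (4x4, takes a point from camera to world coordinates); the wrist camera has in their place "tool_from_camera" (4x4, takes a point from camera to tool coordinates, whose origin is the TCP and whose axes are the flange's). Camera axes: x right, y up, looking along -z (the intrinsics and any distortion apply to the point x, -y, -z); pixel columns grow to the right and rows downward; lengths in m; the calibration is good to about 2 mm. A picture is of the moment at which its call begins: read the wrist's pose just before it. There is no depth.
- env.finish_job(): hands the job in; it is judged then, once.
Trained networks look in a picture, given as the dict that the camera call returned (one of the last four; its "shot" number tells which), for a name from the list of things; names that differ only in an ending like _2 or _b are one class to them, and where a whole thing is asked for, a point or a joint stands for the part that bears it (a point fixed in the world has none). Each returns a list of dicts, best first, with "score" (0 to 1); they miss things now and then, are a little off and sometimes report something else, mostly with a low value. They report only what shows in the picture. A call takes as long as a camera call. They do not tell look-alikes from the thing itself.
- nets.search_frame(label, picture): "bbox" ([left, top, right, bottom] in pixels, round what is visible of it).
- nets.outline_of(label, picture): "mask" (400x640 bool, what is visible of it) and "bbox" ([left, top, right, bottom] in pixels, round what is visible of it).
The state is a dict: "time_s": time; "joints": joint angles; "dq": joint speeds; "joint_torque": joint torques, N m; "position": TCP position; "ee_rot": TCP orientation; "contact_force": force on the tool from outside, world axes, zero at the start; "moment": the same for the moment, N m; "finger_gap": finger opening in m; "finger_force": force on a finger pad.
Only numpy, scipy, OpenCV 4.12 (cv2) and the standard library are available. Lean on these libraries where they do the work, as an engineer would, in place of code of your own. Each camera call takes 0.05 s, during which the arm holds its last target. There are 200 camera calls.

## Working session

There is one attempt and no reset: what is moved stays moved. The work goes in short steps, Python scripts to look and compute and a tool call to move; the robot and the scene stay as the last step left them, time stands still between calls to the robot, and variables do not carry over. Pictures are saved under pics/ and viewed, at most 10 in all, crops included, and the job is handed in when it is done.

Besides the shell and the picture viewer there is one more tool, called after ">>>" by a JSON object that holds its "method" and its "body", one argument or row to a line. drive_tool: Moves the arm, as the interface text tells. Shifts and turns lie within -1 to 1; 1 stands for 0.1 m of shift or 90 degrees of turn. Its arguments: {"type":"object","properties":{"targets":{"type":"array"},"jaw":{"type":"number"},"grip_force":{"type":"number"}},"required":["targets"]}

```bash
mkdir -p pics; cat > h.py <<'E'
import numpy as np, cv2
from bench import status, vision, env, nets
def save(im,n): cv2.imwrite('pics/'+n,im[:,:,::-1])
E
python3 - <<'E'
from h import *
s=status.get_state();print(s)
ps={}
for c in ['scene','side']:
    p=vision.capture(c);ps[c]=p;save(p['img'],c+'1.png');print(c,p['K'].tolist(),p['T'].round(4).tolist(),[k for k in p])
    for l in ['tin','inner_lid','outer_lid','kitchen_timer','garlic','mug','tomato','ramekin']:
        print(l,[(np.round(d['bbox']).tolist(),round(d['score'],2)) for d in nets.search_frame(l,p)])
E
```

```text
{'time_s': 0.0, 'joints': array([-1.14596982e+00,  1.83509435e+01,  8.97079341e+01, -1.11368056e-03,
        7.20429166e+01, -1.14474419e+00]), 'dq': array([ 0.09239783,  0.03458491, -0.04540641,  0.03408331,  0.01424426,
        0.10065426]), 'joint_torque': array([ 7.05825660e-04, -4.15526962e+01, -2.34157133e+01, -1.88356019e-06,
        8.09230405e-03,  1.54784908e-05]), 'position': array([5.74515811e-01, 4.02134518e-06, 2.30478891e-01]), 'ee_rot': array([-1.79898205e+02, -9.75059744e-04,  8.99991178e+01]), 'contact_force': array([-0.57105819,  0.21716631,  1.27744957]), 'moment': array([0.0394474 , 0.04447834, 0.0062135 ]), 'finger_force': 0.0, 'finger_gap': 0.08549983279278286}
scene [[450.63435145494253, 0.0, 328.2932771891844], [0.0, 450.63435145494253, 195.15490314761374], [0.0, 0.0, 1.0]] [[-0.7222, 0.4997, -0.4782, -0.1239], [-0.6916, -0.5156, 0.5058, 0.6352], [0.0062, 0.696, 0.718, 1.1207], [0.0, 0.0, 0.0, 1.0]] ['img', 'K', 'T', 'shot']
tin [([265.0, 235.0, 301.0, 277.0], 0.56)]
inner_lid [([338.0, 226.0, 368.0, 256.0], 0.88), ([372.0, 204.0, 395.0, 232.0], 0.87), ([307.
[... 412 characters left out ...]
 -0.4224, 0.0227], [-0.4771, 0.4048, -0.78, -1.0715], [-0.002, 0.8871, 0.4616, 0.6587], [0.0, 0.0, 0.0, 1.0]] ['img', 'K', 'T', 'shot']
tin [([260.0, 166.0, 295.0, 200.0], 0.84)]
inner_lid [([208.0, 178.0, 246.0, 214.0], 0.97), ([266.0, 231.0, 311.0, 267.0], 0.83), ([252.0, 198.0, 292.0, 236.0], 0.64), ([308.0, 296.0, 366.0, 346.0], 0.57), ([329.0, 189.0, 338.0, 201.0], 0.56)]
outer_lid [([311.0, 200.0, 353.0, 224.0], 0.57)]
kitchen_timer [([341.0, 179.0, 360.0, 195.0], 0.9)]
garlic [([226.0, 163.0, 240.0, 176.0], 0.49)]
mug [([320.0, 147.0, 349.0, 183.0], 0.59)]
tomato [([308.0, 264.0, 336.0, 288.0], 0.81)]
ramekin [([381.0, 200.0, 414.0, 226.0], 0.57), ([332.0, 188.0, 339.0, 204.0], 0.17)]
```

```bash
python3 - <<'E'
import cv2
a=cv2.imread('pics/scene1.png')[140:340,190:430];b=cv2.imread('pics/side1.png')[130:360,180:440]
cv2.imwrite('pics/a.png',cv2.resize(a,None,fx=3,fy=3,interpolation=cv2.INTER_CUBIC)[:600,:800]);cv2.imwrite('pics/b.png',cv2.resize(b,None,fx=2.6,fy=2.6,interpolation=cv2.INTER_CUBIC))
E
```

```text
(no output)
```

View pics/a.png

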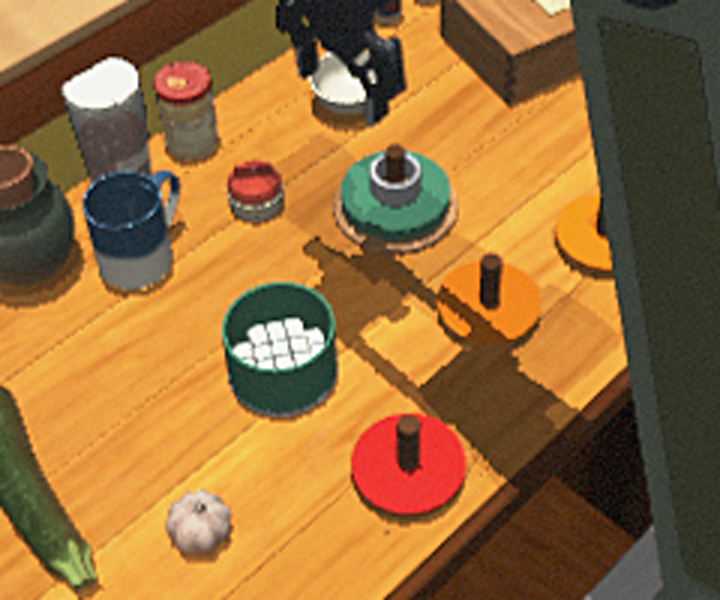

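View pics/b.png

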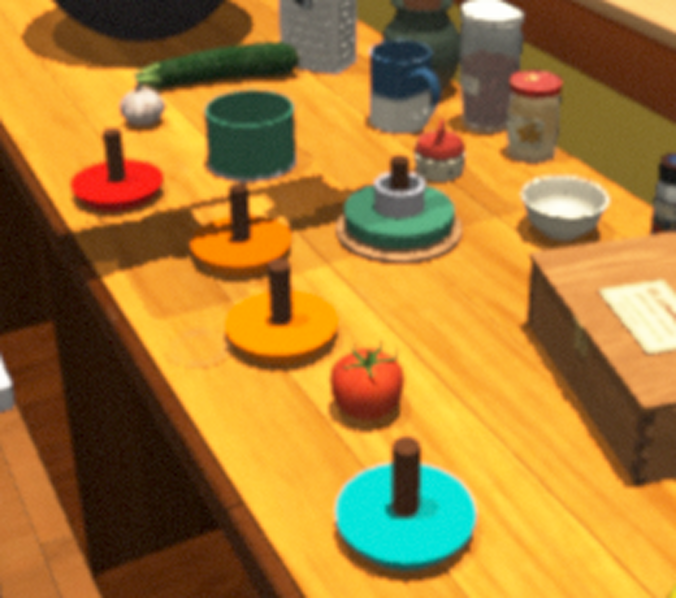

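The target is the green nested pair with the steel collar: its knob top is at scene (322,191) and side (334,193). These could be mistaken for it:
- Orange lids at scene (353,227) and (390,213).
- Red lid at scene (326,282).
- Turquoise lid at side (336,302).

The open tin's mouth is at about scene (283,250) and side (276,174).

```bash
cat >> h.py <<'E'
def ray(K,T,px,z):
    d=np.array([(px[0]-K[0,2])/K[0,0],-(px[1]-K[1,2])/K[1,1],-1.]);d=T[:3,:3]@d
    return T[:3,3]+d*(z-T[2,3])/d[2]
def proj(K,T,P):
    p=T[:3,:3].T@(np.asarray(P,float)-T[:3,3]); return K[0,0]*p[0]/-p[2]+K[0,2], K[1,1]*p[1]/p[2]+K[1,2]
def wristT(p,s):
    from scipy.spatial.transform import Rotation as R
    W=np.eye(4);W[:3,:3]=R.from_euler('xyz',s['ee_rot'],degrees=True).as_matrix();W[:3,3]=s['position'];return W@p['tool_from_camera']
E
python3 - <<'E'
from h import *
for c,k,t in [('scene',(322,190.5),(283,250)),('side',(334,192.5),(276.2,174.2))]:
    p=vision.capture(c);print(c,'knobtop',ray(p['K'],p['T'],k,.092),'mouth',ray(p['K'],p['T'],t,.075))
    m=nets.outline_of('tin',p)
    for l,z in [('kitchen_timer',.03),('garlic',.03),('mug',.05),('tomato',.03),('ramekin',.02)]:
        for d in nets.search_frame(l,p)[:1]:
            b=d['bbox'];print(l,ray(p['K'],p['T'],((b[0]+b[2])/2,(b[1]+b[3])/2),z).round(3))
s=status.get_state();p=vision.capture('wrist');print(wristT(p,s).round(3),p['K'][0,0]);save(p['img'],'w1.png')
E
```

```text
scene knobtop [ 0.59013526 -0.09041075  0.092     ] mouth [0.51389672 0.14899303 0.075     ]
garlic [0.438 0.324 0.03 ]
mug [0.736 0.158 0.05 ]
tomato [ 0.615 -0.113  0.03 ]
ramekin [ 0.77  -0.174  0.02 ]
side knobtop [ 0.58732191 -0.10648954  0.092     ] mouth [0.50995626 0.11704497 0.075     ]
kitchen_timer [0.707 0.003 0.03 ]
garlic [0.44  0.307 0.03 ]
mug [0.731 0.137 0.05 ]
tomato [ 0.411 -0.354  0.03 ]
ramekin [ 0.756 -0.178  0.02 ]
[[ 1.    -0.    -0.001  0.575]
 [ 0.     0.946  0.324  0.084]
 [ 0.001 -0.324  0.946  0.373]
 [ 0.     0.     0.     1.   ]] 290.32811932192794
```

View pics/w1.png

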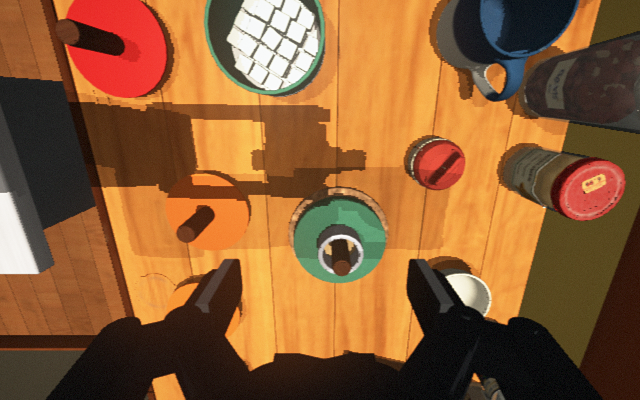

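The wrist view shows the target lid's collar and knob top at about (342,267). The tin's mouth is centred near (266,43), cut by the top edge, with sugar cubes inside. The orange and red decoys are on the left.

```bash
python3 - <<'E'
from h import *
s=status.get_state();p=vision.capture('wrist');T=wristT(p,s)
print('knob',ray(p['K'],T,(342,268),.092),'collar',ray(p['K'],T,(340.5,254),.062),'mouth',ray(p['K'],T,(266,38),.075))
for c in ['scene','side']:
    q=vision.capture(c)
    for P in [(.588,-.1,.092),(.512,.12,.075)]: print(c,P,proj(q['K'],q['T'],P))
print(p['K'])
E
```

```text
knob [ 0.59546944 -0.09058461  0.092     ] collar [ 0.59542034 -0.08979355  0.062     ] mouth [0.52265676 0.13888576 0.075     ]
scene (0.588, -0.1, 0.092) (np.float64(324.55560430148734), np.float64(189.30798911438407))
scene (0.512, 0.12, 0.075) (np.float64(290.81247315106316), np.float64(244.62994664942383))
side (0.588, -0.1, 0.092) (np.float64(333.043423458104), np.float64(191.5206809009613))
side (0.512, 0.12, 0.075) (np.float64(276.4245882195253), np.float64(173.72056823427326))
[[290.32811932   0.         323.97133159]
 [  0.         290.32811932 201.50222023]
 [  0.           0.           1.        ]]
```

>>> {"method": "drive_tool", "body": {
  "targets": [
    [[-0.3,0.07,0.1],0],
    [[-0.3,0.07,0.2],0],
    [[-0.3,0.06,0.2],0],
    [[0,0,0.1],0],
    [[0,0,0],0],
    [[0,0,0],0]
  ],
  "jaw": 0
}}

```text
time_s: 2.55
position: [0.5954, -0.0891, 0.1722]
ee_rot: [179.9, -0.0, 90.1]
contact_force: [-0.2, 1.2, -1.0]
finger_gap: 0.0856
finger_force: 0.0
```

```bash
python3 - <<'E'
from h import *
s=status.get_state();p=vision.capture('wrist');T=wristT(p,s);save(p['img'],'w2.png');print(s['position'],s['ee_rot'])
for z in (.092,.062): print(ray(p['K'],T,(320,200),z))
print(proj(p['K'],T,(.595,-.09,.092)),proj(p['K'],T,(.595,-.09,.062)))
E
```

```text
[ 0.59535146 -0.08910475  0.17216253] [ 1.79921119e+02 -4.68984748e-03  9.00586782e+01]
[ 0.59261711 -0.08012092  0.092     ]
[ 0.59225024 -0.09021161  0.062     ]
(np.float64(322.95320820564564), np.float64(211.4538241063809)) (np.float64(323.00319872682996), np.float64(199.7826421897754))
```

View pics/w2.png

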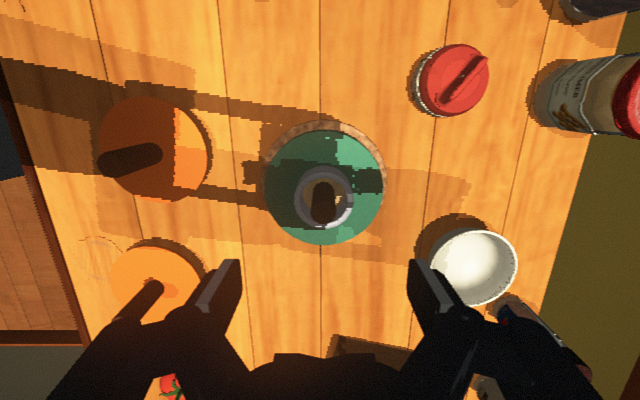

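Knob top is at (323,215) and collar centre at (324,198), so the axis is about (0.595, -0.0905). I'm centred over it, so I'll descend and grip.

>>> {"method": "drive_tool", "body": {
  "targets": [
    [[-0.01,0,0.15],0],
    [[0,0,0.3],0],
    [[0,0,0.3],0],
    [[0,0,0.2],0],
    [[0,0,0.1],0],
    [[0,0,0],0]
  ]
}}

```text
time_s: 3.35
position: [0.5947, -0.0908, 0.0657]
ee_rot: [-179.9, -0.0, 90.0]
contact_force: [-0.2, -0.4, -0.5]
finger_gap: 0.0855
finger_force: 0.0
```

>>> {"method": "drive_tool", "body": {
  "targets": [
    [[0,0,0],0],
    [[0,0,0],0],
    [[0,0,0],0],
    [[0,0,0],0],
    [[0,0,0],0],
    [[0,0,0],0],
    [[0,0,0],0],
    [[0,0,0],0]
  ],
  "jaw": 1,
  "grip_force": 60
}}

```text
time_s: 4.35
position: [0.5948, -0.091, 0.0669]
ee_rot: [-180.0, 0.0, 90.0]
contact_force: [-3.2, 0.4, 5.1]
finger_gap: 0.02
finger_force: 58.6
```

>>> {"method": "drive_tool", "body": {
  "targets": [
    [[0,0,-0.05],0],
    [[0,0,-0.12],0],
    [[0,0,-0.2],0],
    [[0,0,-0.25],0],
    [[0,0,-0.25],0],
    [[0,0,-0.2],0],
    [[0,0,-0.13],0],
    [[0,0,0],0]
  ]
}}

```text
time_s: 5.35
position: [0.5956, -0.0911, 0.1873]
ee_rot: [179.9, 0.0, 90.0]
contact_force: [-0.2, 0.4, -1.9]
finger_gap: 0.0199
finger_force: 58.9
```

>>> {"method": "drive_tool", "body": {
  "targets": [
    [[0.05,-0.03,0],0],
    [[0.15,-0.08,0],0],
    [[0.2,-0.12,0],0],
    [[0.25,-0.15,0],0],
    [[0.25,-0.15,0],0],
    [[0.2,-0.1,0],0],
    [[0.15,-0.08,0],0],
    [[0.05,-0.04,0],0],
    [[0,0,0],0],
    [[0,0,0],0]
  ]
}}

```text
time_s: 6.6
position: [0.5205, 0.0385, 0.1863]
ee_rot: [180.0, 0.0, 90.0]
contact_force: [0.1, 0.3, -2.7]
finger_gap: 0.0201
finger_force: 58.9
```

```bash
python3 - <<'E'
from h import *
s=status.get_state();p=vision.capture('wrist');T=wristT(p,s);save(p['img'],'w3.png');print(s['position'],s['ee_rot'],s['finger_gap'])
np.savez('w3.npz',K=p['K'],T=T)
th=np.arange(0,360,45)*np.pi/180
for a in th: print(np.round(proj(p['K'],T,(.52+.051*np.cos(a),.141+.051*np.sin(a),.075)),1),end=' ')
for d in nets.outline_of('tin',p): print(d['bbox'],d['score'])
E
```

```text
[0.52047965 0.03848243 0.18631293] [1.79969930e+02 1.91586840e-02 8.99658109e+01] 0.020055163155858285
[386.2  77.3] [369.9  26. ] [322.7   3.2] [275.4  26.1] [259.3  77.3] [280.1 123.7] [322.9 141.6] [365.6 123.6] [256.0, 1.6, 390.9, 143.0] 0.59
```

View pics/w3.png

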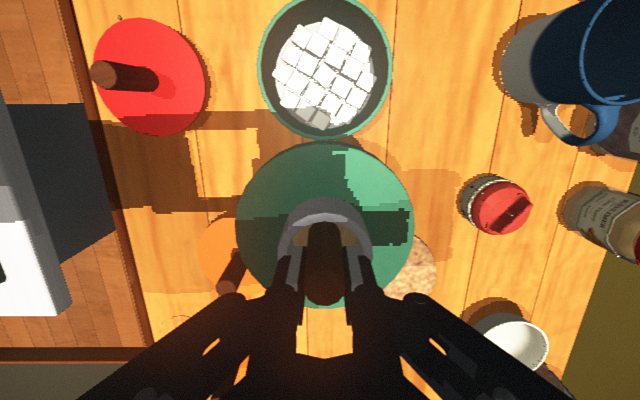

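The tin's rim ellipse spans columns 257–391, with its bottom at row about 141. The nested lids hang level in the gripper, with the plate spanning columns 235–414 and its bottom at row about 307. I'll fit both circles.

```bash
python3 - <<'E'
from h import *
from scipy.optimize import least_squares
s=status.get_state();p=vision.capture('wrist');K,T=p['K'],wristT(p,s);print(s['position'])
def fit(mask,z,R,sel):
    c=max(cv2.findContours(mask.astype(np.uint8),0,cv2.CHAIN_APPROX_NONE)[0],key=len)[:,0]
    c=np.array([q for q in c if sel(q)]);P=np.array([ray(K,T,q,z) for q in c])[:,:2]
    f=lambda v,R=R:np.hypot(P[:,0]-v[0],P[:,1]-v[1])-(R if R else v[2])
    r=least_squares(f,[*P.mean(0)],loss='soft_l1',f_scale=.001)
    r2=least_squares(lambda v:f(v,None),[*P.mean(0),R],loss='soft_l1',f_scale=.001)
    print(len(P),r.x,'rms mm',np.sqrt(np.mean(r.fun**2))*1e3,'free',r2.x)
for d in nets.outline_of('tin',p)[:1]: fit(d['mask'],.075,.055,lambda q:q[1]>3)
for d in nets.outline_of('outer_lid',p)[:1]: print(d['bbox'],d['score']);fit(d['mask'],s['position'][2]-.035,.061,lambda q:146<q[1]<235)
# green colour masks
h=cv2.cvtColor(p['img'],cv2.COLOR_RGB2HSV)
g=(((h[...,0]>65)&(h[...,0]<95)&(h[...,1]>70))*255).astype(np.uint8)
a=g.copy();a[141:]=0;a[:,:245]=0;a[:,400:]=0;fit(a,.075,.055,lambda q:3<q[1]<139)
b=g.copy();b[:142]=0;b[:,:225]=0;b[:,425:]=0;fit(b,s['position'][2]-.035,.061,lambda q:143<q[1]<235 and not 290<q[0]<375 or q[1]<150)
E
```

```text
[0.52038447 0.03843181 0.18625102]
327 [0.52080481 0.14622428] rms mm 1.1141696935278484 free [0.52082455 0.14550135 0.05389075]
[232.7, 140.0, 412.8, 309.4] 0.62
257 [0.5206374  0.03652949] rms mm 22.661908037407386 free [0.52037501 0.07154663 0.04278959]
293 [0.51802263 0.14574946] rms mm 1.1048362309240651 free [0.52179869 0.14555705 0.05172746]
166 [0.51779928 0.03808921] rms mm 9.833641105254985 free [0.53632283 0.05112111 0.03999312]
```

>>> {"method": "drive_tool", "body": {
  "targets": [
    [[0.05,0,0],0],
    [[0.15,0,0],0],
    [[0.25,0,0],0],
    [[0.25,0.01,0],0],
    [[0.2,0,0],0],
    [[0.13,0,0],0],
    [[0.05,0,0],0],
    [[0,0,0.1],0],
    [[0,0,0.15],0],
    [[0,0,0.1],0],
    [[0,0,0],0],
    [[0,0,0],0]
  ]
}}

```text
time_s: 8.35
position: [0.5213, 0.1469, 0.1515]
ee_rot: [180.0, -0.0, 90.0]
contact_force: [-0.6, -0.2, -3.0]
finger_gap: 0.0198
finger_force: 58.9
```

```bash
python3 - <<'E'
from h import *
s=status.get_state();print(s['position'],s['contact_force'])
a=vision.capture('scene')['img'][190:300,230:340];b=vision.capture('side')['img'][120:230,220:330]
save(cv2.resize(np.hstack([a,b]),None,fx=3.6,fy=3.6,interpolation=cv2.INTER_CUBIC),'c4.png')
E
```

```text
[0.52133817 0.14688515 0.15146589] [-0.6397942  -0.23129598 -3.0016161 ]
```

View pics/c4.png

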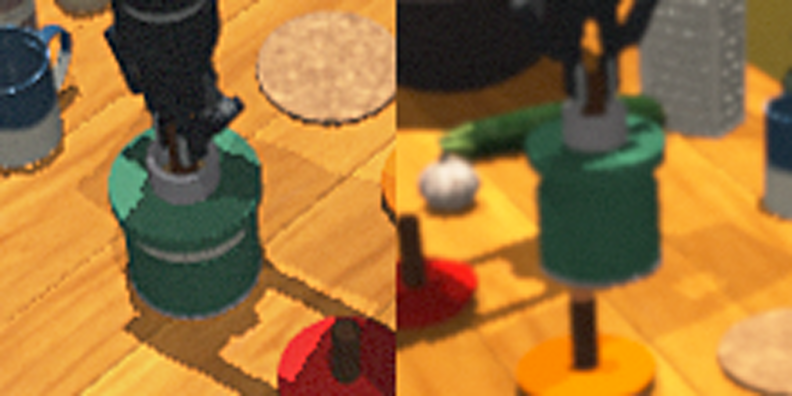

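The lids hang centred over the tin within about 2 mm in both views: plate centre to tin centre is 2.4 px in the scene view and 1 px in the side view, mostly perspective. I'll trim by 1 mm and lower gently.

>>> {"method": "drive_tool", "body": {
  "targets": [
    [[-0.01,-0.01,0],0],
    [[0,0,0.05],0],
    [[0,0,0.08],0],
    [[0,0,0.07],0],
    [[0,0,0.04],0],
    [[0,0,0.02],0],
    [[0,0,0.01],0],
    [[0,0,0.01],0],
    [[0,0,0],0],
    [[0,0,0],0]
  ]
}}

```text
time_s: 9.7
position: [0.5201, 0.146, 0.1235]
ee_rot: [180.0, -0.0, 90.0]
contact_force: [0.4, -0.0, -2.4]
finger_gap: 0.0199
finger_force: 58.9
```

>>> {"method": "drive_tool", "body": {
  "targets": [
    [[0,0,0.01],0],
    [[0,0,0.01],0],
    [[0,0,0.01],0],
    [[0,0,0.01],0],
    [[0,0,0],0],
    [[0,0,0],0]
  ]
}}

```text
time_s: 10.45
position: [0.5201, 0.146, 0.1193]
ee_rot: [180.0, -0.0, 90.0]
contact_force: [-0.6, -0.2, -2.2]
finger_gap: 0.0202
finger_force: 58.9
```

>>> {"method": "drive_tool", "body": {
  "targets": [
    [[0,0,0.01],0],
    [[0,0,0],0],
    [[0,0,0.005],0],
    [[0,0,0],0],
    [[0,0,0],0]
  ]
}}

```text
time_s: 11.08
position: [0.52, 0.146, 0.118]
ee_rot: [180.0, -0.0, 90.0]
contact_force: [-1.6, -0.3, -0.2]
finger_gap: 0.0198
finger_force: 59.1
```

Contact is starting, since the load has come off the wrist. I'll press slightly more to confirm.

>>> {"method": "drive_tool", "body": {
  "targets": [
    [[0,0,0.007],0],
    [[0,0,0],0],
    [[0,0,0],0],
    [[0,0,0],0]
  ]
}}

```text
time_s: 11.58
position: [0.5199, 0.146, 0.1178]
ee_rot: [180.0, -0.0, 90.0]
contact_force: [-3.8, -1.2, 6.1]
finger_gap: 0.0198
finger_force: 59.6
```

Seated: +6 N at the expected height. Release, then rise.

>>> {"method": "drive_tool", "body": {
  "targets": [
    [[0,0,0],0],
    [[0,0,0],0],
    [[0,0,0],0],
    [[0,0,0],0],
    [[0,0,0],0],
    [[0,0,0],0],
    [[0,0,0],0]
  ],
  "jaw": 0
}}

```text
time_s: 12.45
position: [0.52, 0.146, 0.1171]
ee_rot: [180.0, 0.0, 90.0]
contact_force: [0.1, -0.3, 0.5]
finger_gap: 0.0854
finger_force: 0.0
```

>>> {"method": "drive_tool", "body": {
  "targets": [
    [[0,0,-0.1],0],
    [[0,0,-0.25],0],
    [[0,0,-0.25],0],
    [[0,0,-0.1],0],
    [[0,0,0],0],
    [[0,0,0],0]
  ]
}}

```text
time_s: 13.2
position: [0.5194, 0.1458, 0.1862]
ee_rot: [-179.9, 0.0, 90.0]
contact_force: [-0.4, 0.0, 0.7]
finger_gap: 0.0855
finger_force: 0.0
```

```bash
python3 - <<'E'
from h import *
s=status.get_state();p=vision.capture('wrist');T=wristT(p,s);print(s['position'],s['ee_rot'],s['finger_gap'])
im=p['img'].copy()
for c,z,R,col in [((.520,.146),.143,.011,(255,0,255)),((.520,.146),.113,.028,(255,255,0)),((.520,.146),.083,.061,(255,0,0)),]:
    pts=np.array([proj(p['K'],T,(c[0]+R*np.cos(a),c[1]+R*np.sin(a),z)) for a in np.linspace(0,6.28,60)]);cv2.polylines(im,[np.round(pts).astype(int)],True,col,1)
save(cv2.resize(im[80:330,190:450],None,fx=2.3,fy=2.3,interpolation=cv2.INTER_CUBIC),'w5.png')
E
```

```text
[0.5194173  0.14584513 0.18622399] [-1.79903738e+02  2.59733455e-02  8.99986725e+01] 0.08552033315923897
```

View pics/w5.png

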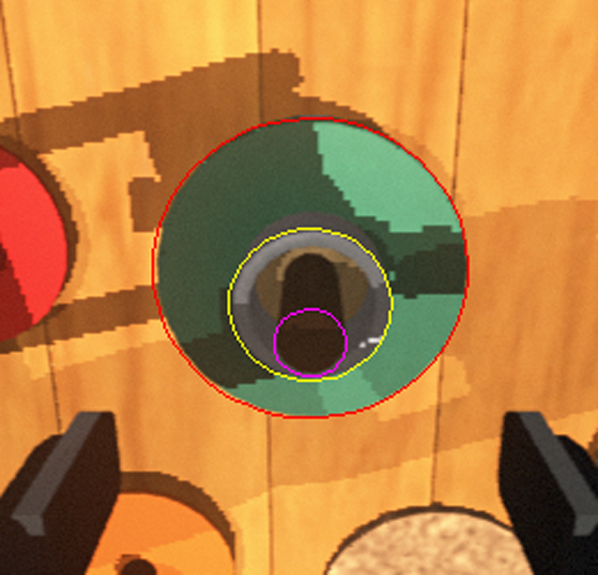

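The predicted circles for the seated pose (axis at 0.520, 0.146) coincide with the plate, collar and knob top, so both lids are home. Next I'll go down to the collar.

>>> {"method": "drive_tool", "body": {
  "targets": [
    [[0,0.005,0.15],0],
    [[0,0,0.3],0],
    [[0,0,0.25],0],
    [[0,0,0.18],0],
    [[0,0,0.1],0],
    [[0,0,0.04],0],
    [[0,0,0],0],
    [[0,0,0],0]
  ]
}}

```text
time_s: 14.25
position: [0.521, 0.1461, 0.0858]
ee_rot: [179.9, -0.0, 90.0]
contact_force: [-0.4, 0.9, 1.0]
finger_gap: 0.0851
finger_force: 0.0
```

>>> {"method": "drive_tool", "body": {
  "targets": [
    [[0,-0.005,0.02],0],
    [[0,0,0],0],
    [[0,0,0],0]
  ]
}}

```text
time_s: 14.62
position: [0.5201, 0.146, 0.0832]
ee_rot: [180.0, -0.0, 90.0]
contact_force: [-0.1, 0.4, 0.1]
finger_gap: 0.0856
finger_force: 0.0
```

>>> {"method": "drive_tool", "body": {
  "targets": [
    [[0,0,0],0],
    [[0,0,0],0],
    [[0,0,0],0],
    [[0,0,0],0],
    [[0,0,0],0],
    [[0,0,0],0]
  ],
  "jaw": 1,
  "grip_force": 50
}}

```text
time_s: 15.38
position: [0.5204, 0.1461, 0.0836]
ee_rot: [179.9, -0.0, 90.0]
contact_force: [-1.0, 0.1, 5.0]
finger_gap: 0.0548
finger_force: 53.3
```

>>> {"method": "drive_tool", "body": {
  "targets": [
    [[0,0,-0.02],0],
    [[0,0,-0.06],0],
    [[0,0,-0.1],0],
    [[0,0,-0.15],0],
    [[0,0,-0.2],0],
    [[0,0,-0.2],0],
    [[0,0,-0.2],0],
    [[0,0,-0.15],0],
    [[0,0,-0.1],0],
    [[0,0,-0.07],0],
    [[0,0,-0.03],0],
    [[0,0,0],0]
  ]
}}

```text
time_s: 16.88
position: [0.5199, 0.146, 0.2109]
ee_rot: [-180.0, 0.0, 90.0]
contact_force: [-0.1, -0.3, -1.5]
finger_gap: 0.0548
finger_force: 52.9
```

>>> {"method": "drive_tool", "body": {
  "targets": [
    [[0,0,0],0],
    [[0,0,0],0],
    [[0,0,0],0],
    [[0,0,0],0]
  ]
}}

```text
time_s: 17.38
position: [0.52, 0.146, 0.2111]
ee_rot: [-180.0, 0.0, 90.0]
contact_force: [-0.8, 0.7, -1.2]
finger_gap: 0.0547
finger_force: 52.9
```

```bash
python3 - <<'E'
from h import *
s=status.get_state();print(s['position'],s['contact_force'])
a=vision.capture('scene')['img'][170:300,230:340];b=vision.capture('side')['img'][100:230,220:330]
save(cv2.resize(np.hstack([a,b]),None,fx=3.6,fy=3.6,interpolation=cv2.INTER_CUBIC),'c6.png')
E
```

```text
[0.51999312 0.14599019 0.21105346] [-0.80532592  0.7482629  -1.23237321]
```

View pics/c6.png

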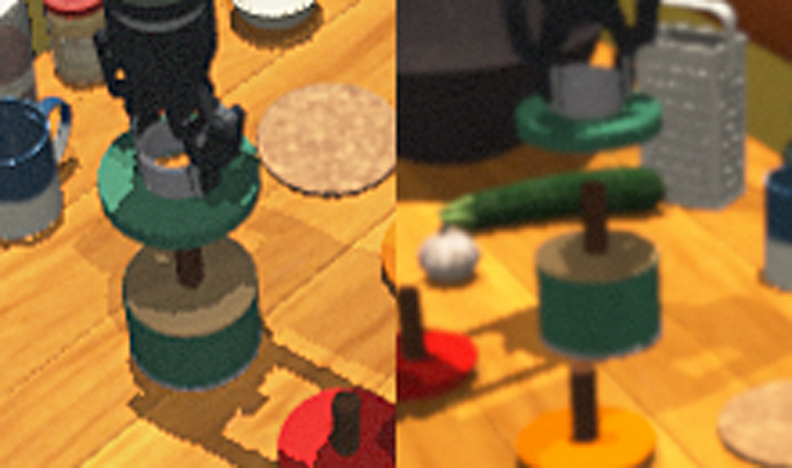

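The outer lid is held level and clear: its skirt bottom is at row about 148 and the knob top at row about 185 in the side half. The inner lid sits flush on the tin, so I'm handing in.

```bash
python3 -c "
from h import *
print(env.finish_job())"
```

```text
the job is handed in; nothing more can be done
None
```

I handed the job in: the inner lid is seated in the tin, and the arm is holding the green outer lid level by its collar, about 5 cm clear above the knob; the judge's verdict was not shown.

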